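# Line up the movement trays

### The arm

A 6-joint arm with a two-finger parallel gripper is mounted at the origin on the work surface. World frame = base frame: x ahead of the robot, y to its left, z up, the work surface at z = 0. Lengths are in mm, angles in rad, forces in N, time in s.
With the tool pointing down it reaches from about 350 to 775 mm from the base axis. Payload 5.5 kg.
Tool frame: the origin (TCP) lies between the finger pads; the fingertips stand arm.tip_reach ahead of it and the grasp point (between the pads) lies 5 mm behind it (arm.tip_reach is the distance from the TCP to the fingertips, in mm); z points along the fingers, y is the line along which they close (so a half turn about z gives the same grasp; the last joint's range is limited). The gripper opens to 85 mm and grips with 20 to 120 N. Pads are 22 mm wide; open, the fingers measure 114 mm over their backs; the gripper's body (76 mm by 85 mm) begins 54 mm behind the grasp point. The pads swing forward as they close: fully open they stand 13 mm farther back than shut.
Start: joints at [-1.304, 0.313, 0.046, 1.304, 0, 1.431], TCP at [227.511, -528.118, 245.323] pointing down, gripper open.
Joint ranges: [-2.76, 2.76], [-0.86, 1.69], [-1.03, 1.26], [-2.2, 2.34], [-1.47, 1.5], [-3.14, 3.14]. Speed limits (rad/s): [2.57, 2.57, 3.14, 3.14, 3.14, 3.14].

### API

Orientations are given as a rotation vector (axis times angle).
In Python, from rig import arm, imaging gives the robot as it stands.
- The arm moves only by the shell command python3 -m crank 'ROWS' [FORCE]. ROWS is JSON, a list of rows, each a list of 3 entries, a list of its own where there are three numbers: the turn, a rotation vector about the tool's x, y, z in degrees, then the shift along the tool's x, y, z in mm, then the opening, from 0 (shut) to 1 (fully open). In form: [[[ax, ay, az], [dx, dy, dz], hand], ...]. A call has 1 to 8 rows; each row shifts and turns the commanded pose from where the row before left it, along the tool's axes as they then stand; what a row does not reach is not made up. A row lasts 1/10 s, in which the tool goes at most 50 mm and 8.59 degrees, less where a joint would pass 70% of its speed; a pose out of reach is approached as far as the arm can. A call with a gripper value outside its range is refused whole. The fingers move at their own pace and stop on an object; FORCE is the grip in N (left out, the last holds). Time passes only in rows, so rows that do not move let the fingers close. It gives the time, the measured TCP pose, the force, the opening and the grip force at its end, in the units of the state.
- arm.get_obs(): the state, without advancing time (a new reading comes with each control period).
- imaging.get_image(name): name is "side" or "top" or "wrist"; returns the picture (480x640x3 uint8, blue, green, red); there is no depth.
- imaging.get_calibration(name): a dict with "fx", "fy", "cx", "cy" (pixels), "T" (4x4, takes a point from camera to world coordinates). Camera axes: x right, y down, z forward; pixel columns grow to the right and rows downward; lengths in mm; the calibration is good to about 2 mm. The wrist camera is an equidistant fisheye: a pixel r from the principal point sees the ray r / f radians off the axis. A picture is of the moment at which its call begins: read the wrist's pose just before it. get_calibration takes no time and is no camera call; for the wrist camera it gives the pose at the moment of the call.
- arm.job_done(): hands the job in; it is judged then, once.
The state is a dict: "time_s": time; "joint_positions": joint angles; "qvel": joint speeds; "effort": joint torques, N m; "position": TCP position; "eef_rot": TCP orientation; "contact_force": force on the tool from outside, world axes, zero at the start; "wrist_torque": the same for the moment, N m; "grip_width": finger opening in mm; "grasp_force": force on a finger pad.
Only numpy, scipy, OpenCV 4.12 (cv2) and the standard library are available. Lean on these libraries where they do the work, as an engineer would, in place of code of your own. Each camera call takes 0.05 s, during which the arm holds its last target. There are 200 camera calls.

### The job

Line up the three movement trays (blue, green, orange, in any order) in one straight row in the black corner fence on the watchmaker's bench: every tray flush and square against the long bar, the first touching the short end stop, and each tray touching its neighbour, with no gaps. The orange tray is still snapped into the grey dock, so pull it straight out by the black bar on its lid. Slide the trays on the bench, never lift or tip them, and leave the other things on the bench where they are.

Things in the scene. Friction and masses are not known exactly. Their poses are not given: they have to be found in the camera images.
- fence: black L-shaped fence fixed to the bench, bars 12 mm thick, 14 mm high. Origin: its inner corner, at bench height. Long bar: inner face in the plane x = 0, from y = 0 to -310 mm, on the side far from the robot, turned up to 6 degrees. Short end stop: inner face in the plane y = 0, from x = 0 to -70 mm. The bars lie outside these planes (+x, +y); the trays belong at negative x and y. z up
- tray_blue: square flat case 84 x 84 mm, 26 mm high overall (blue, with a round window over a brass watch movement in the middle of its flat top), mass about 0.2 to 0.4 kg; no handle, too wide to grip, meant to be pushed on its sides. Origin: centre of its underside, on the bench. x and y axes square to its sides, z up
- tray_green: square flat case 84 x 84 mm, 26 mm high overall (green, with a round window over a brass watch movement in the middle of its flat top), mass about 0.2 to 0.4 kg; no handle, too wide to grip, meant to be pushed on its sides. Origin: centre of its underside, on the bench. x and y axes square to its sides, z up
- tray_orange: square flat case 84 x 84 mm, 26 mm high to its flat lid, orange, mass 0.2 to 0.4 kg. Starts snapped in the dock, its frame equal to the dock's. A notch 17 mm long in each y side, 22 mm towards +x from the middle, takes the dock's balls; otherwise the outline is the full square. Origin: centre of its underside, on the bench
- orange_bar (a point): middle of the black grip bar standing on the middle of the orange tray's lid, 40 mm above the tray's underside. The bar is 14 mm thick along the tray's x, 56 mm long along its y, and stands from 26 to 48 mm above the bench; axes as the tray's
- dock: grey U-shaped dock fixed to the bench, without floor, walls 22 mm high, open at its -x side (towards the robot, turned up to 12 degrees). Side walls at y = +-44 to +-58 mm, x = -20 to 44 mm; brass spring housings outside them reach y = +-76 mm; back wall x = 44 to 56 mm. Origin: at bench height under the middle of the docked tray
- dock_mouth (a point): middle of the dock's open side, 20 mm towards -x from the dock's origin, at bench height; axes as the dock's. Sprung balls in the side walls hold the tray: pulling it straight along -x takes 6 to 10 N within the first 10 mm, about 5 N on to 20 mm, then only bench friction; the tray is clear of the walls after 65 mm
- loupe: bystander, loose, to be left where it is. Origin: centre of its underside. Black eye loupe, 38 mm across, 28 mm high
- holder: bystander, loose, to be left where it is. Origin: centre of its underside. Round brass movement holder with two steel jaws, 64 mm across, 20 mm high
- tweezers: bystander, loose, to be left where it is. Origin: centre of its underside. Brass tweezers lying along their x, 130 x 9 x 6 mm
- screwdriver: bystander, loose, to be left where it is. Origin: centre of its underside. Screwdriver 150 mm long lying along its x
- oil_jar: bystander, loose, to be left where it is. Origin: centre of its underside. Small jar, 48 mm across, 50 mm high, beyond the fence
- pusher_block: bystander, loose, to be left where it is. Origin: centre of its underside. Wooden block 55 x 110 x 22 mm with two rows of short metal pushers (to 46 mm high), beyond the fence
- parts_dish: bystander, loose, to be left where it is. Origin: centre of its underside. White bowl 70 mm across, 30 mm high

How it is judged (in metres and radians):
At the end, for the whole second after the job is handed in: All three trays lie flat and at rest on the bench inside the fence: each within 4 mm of the long bar and square to it within about 3 degrees, the first within 4 mm of the end stop, and the row closed up, the second and third trays within 6 and 8 mm of where they would be with no gaps at all (x of tray_blue in the frame of fence between -0.046 and -0.038 m and (angle between the x axis of tray_blue and the x axis of fence, either way round below 0.05 rad or angle between the x axis of tray_blue and the y axis of fence, either way round below 0.05 rad) and height (world z) of each of tray_blue, tray_green, tray_orange below 0.004 m and angle between each of tray_blue, tray_green, tray_orange's own z axis and vertical below 0.05 rad and linear speed of each of tray_blue, tray_green, tray_orange below 0.01 m/s and x of tray_green in the frame of fence between -0.046 and -0.038 m and (angle between the x axis of tray_green and the x axis of fence, either way round below 0.05 rad or angle between the x axis of tray_green and the y axis of fence, either way round below 0.05 rad) and x of tray_orange in the frame of fence between -0.046 and -0.038 m and (angle between the x axis of tray_orange and the x axis of fence, either way round below 0.05 rad or angle between the x axis of tray_orange and the y axis of fence, either way round below 0.05 rad) and (y of tray_blue in the frame of fence between -0.046 and -0.038 m or y of tray_green in the frame of fence between -0.046 and -0.038 m or y of tray_orange in the frame of fence between -0.046 and -0.038 m) and (y of tray_blue in the frame of fence between -0.132 and -0.122 m or y of tray_green in the frame of fence between -0.132 and -0.122 m or y of tray_orange in the frame of fence between -0.132 and -0.122 m) and (y of tray_blue in the frame of fence between -0.218 and -0.206 m or y of tray_green in the frame of fence between -0.218 and -0.206 m or y of tray_orange in the frame of fence between -0.218 and -0.206 m)); the robot touches nothing.
It fails at once if a tray is lifted more than 10 mm off the bench or tipped more than about 12 degrees (height (world z) of any of tray_blue, tray_green, tray_orange above 0.01 m or angle between any of tray_blue, tray_green, tray_orange's own z axis and vertical above 0.2 rad).
It fails at once if one of the other loose things on the bench is moved more than 20 mm (distance of any of loupe, holder, tweezers, screwdriver, oil_jar, pusher_block, parts_dish from where it was at the start of the episode above 0.02 m).
It also fails if it takes over 72 s, if anything falls off the work surface, if the arm or the gripper's body presses on something with over 40 N, if the wrist force passes 120 N, or if a joint passes its speed limit or range.

## Working session

There is one attempt and no reset: what is moved stays moved. The work goes in short steps, Python scripts to look and compute and a shell command to move; the robot and the scene stay as the last step left them, time stands still between calls to the robot, and variables do not carry over. Pictures are saved under pics/ and viewed, at most 10 in all, crops included, and the job is handed in when it is done.

```bash
ls; mkdir -p pics; python3 - <<'E'
from rig import arm, imaging
import cv2
o=arm.get_obs();print({k:o[k] for k in('time_s','position','eef_rot','grip_width')},arm.tip_reach)
for n in('top','side'):
    cv2.imwrite(f'pics/{n}0.png',imaging.get_image(n));c=imaging.get_calibration(n);print(n,c)
E
```

```text
pics
{'time_s': 0.0, 'position': array([ 227.38501812, -527.62181778,  244.40635285]), 'eef_rot': array([-3.07507875e+00, -6.34241935e-01,  2.01305889e-04]), 'grip_width': 85.21530446920003} 14.0
top {'fx': 509.04927166379696, 'fy': 509.04927166379696, 'cx': 319.48525817703586, 'cy': 243.75992303024728, 'T': array([[-3.88803359e-02, -9.75502422e-01,  2.16525620e-01,
         3.10311533e+02],
       [-9.99242493e-01,  3.83167432e-02, -6.80200304e-03,
        -5.44971533e+01],
       [-1.66118614e-03, -2.16626064e-01, -9.76253240e-01,
         1.20002243e+03],
       [ 0.00000000e+00,  0.00000000e+00,  0.00000000e+00,
         1.00000000e+00]])}
side {'fx': 509.7832893061649, 'fy': 509.7832893061649, 'cx': 313.6904413393844, 'cy': 236.82644103118048, 'T': array([[-8.99732817e-01, -2.06601382e-01,  3.84443400e-01,
         1.81068010e+01],
       [-4.36400851e-01,  4.37840803e-01, -7.86034178e-01,
         1.03849839e+03],
       [-5.92925919e-03, -8.74992172e-01, -4.84100758e-01,
         7.30694502e+02],
       [ 0.00000000e+00,  0.00000000e+00,  0.00000000e+00,
         1.00000000e+00]])}
```

View pics/top0.png

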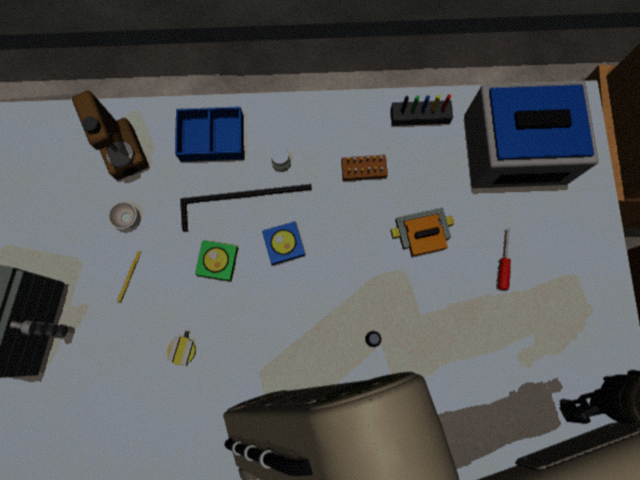

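The top view shows the fence with its corner at about (184,203). The green tray is at (217,260), the blue at (284,242), and the orange in the dock at (426,233). I'll take enlarged crops next.

```bash
python3 - <<'E'
import cv2
im=cv2.imread('pics/top0.png')
cv2.imwrite('pics/c1.png',cv2.resize(im[172:292,172:332],None,fx=5,fy=5,interpolation=cv2.INTER_CUBIC))
cv2.imwrite('pics/c2.png',cv2.resize(im[195:270,380:480],None,fx=8,fy=8,interpolation=cv2.INTER_CUBIC))
E
```

```text
(no output)
```

View pics/c1.png

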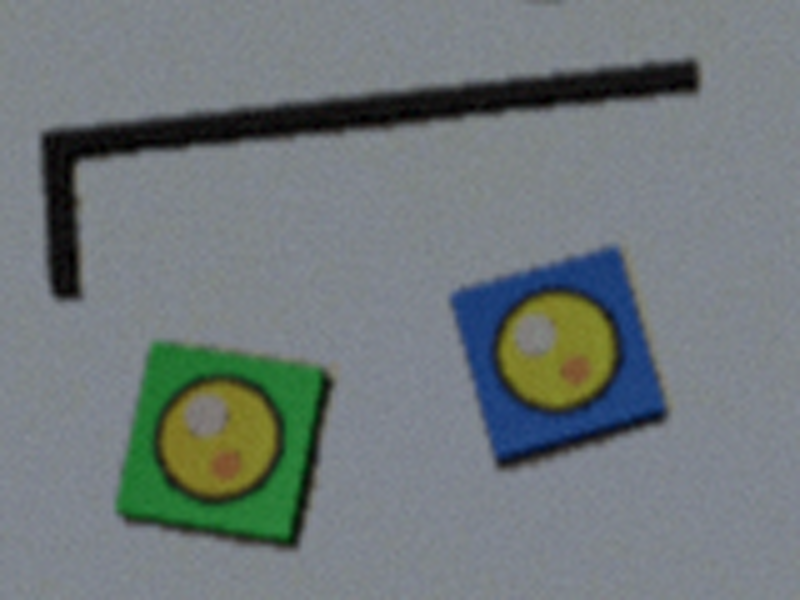

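View pics/c2.png

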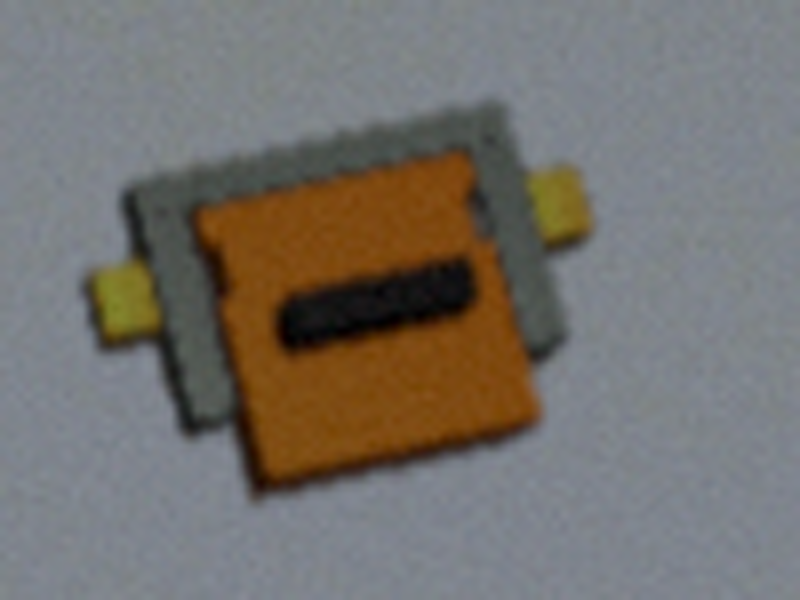

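The crops give these pixels:
- **Fence:** inner corner (78,157), long bar end (697,90), stop end (80,297), all in c1.
- **Tray lids:** corners read off for all three.
- **Orange bar:** centred at about (378,303) in c2.

```bash
cat > h.py <<'E'
import numpy as np, cv2
from rig import arm, imaging
def world(name,px,z,c=None):
    c=c or imaging.get_calibration(name); p=np.atleast_2d(px).astype(float); T=c['T']
    d=np.c_[(p[:,0]-c['cx'])/c['fx'],(p[:,1]-c['cy'])/c['fy'],np.ones(len(p))]@T[:3,:3].T
    return (T[:3,3]+d*((z-T[2,3])/d[:,2])[:,None])[:,:2]
def sq(P):
    s=np.linalg.norm(np.roll(P,-1,0)-P,axis=1); e=P[1]-P[0]+P[2]-P[3]
    return 'ctr',P.mean(0).round(1),'sides',s.round(1),'yaw of -y edge',np.degrees(np.arctan2(e[0],-e[1])).round(2)
E
python3 - <<'E'
from h import *
a=lambda L:np.array(L)/5+172
b=lambda L:np.array(L)/8+[380,195]
f=world('top',a([(78,157),(697,90),(80,297)]),0);print('fence',f,np.linalg.norm(f[1]-f[0]),np.linalg.norm(f[2]-f[0]),np.degrees(np.arctan2(f[1,0]-f[0,0],f[0,1]-f[1,1])))
print('blue',sq(world('top',a([(452,296),(618,247),(665,410),(500,460)]),26)))
print('green',sq(world('top',a([(153,342),(328,370),(295,540),(120,513)]),26)))
print('orange',sq(world('top',b([(198,210),(470,152),(540,418),(262,482)]),26)))
print('bar',sq(world('top',b([(280,297),(470,260),(476,300),(290,345)]),48)))
print('by',world('top',[(373,339),(182,350),(138,252),(119,302),(125,217),(281,161),(364,168)],5).round())
print('dockwalls',world('top',b([(135,185),(500,105),(565,340),(190,432),(85,270),(555,165)]),22).round())
c=imaging.get_calibration('wrist');o=arm.get_obs();print(c['T'].round(2),c['fx'],o['position'])
E
```

```text
fence [[690.78135635 257.25447046]
 [713.31657149 -48.175178  ]
 [619.72966482 255.06179456]] 306.2598669159076 71.08551679449438 4.219752049434688
blue ('ctr', array([577. ,  21.6]), 'sides', array([82.2, 82.6, 80.8, 82.8]), 'yaw of -y edge', np.float64(14.87))
green ('ctr', array([540.9, 179.6]), 'sides', array([84.4, 81.9, 83.1, 82.6]), 'yaw of -y edge', np.float64(-11.26))
orange ('ctr', array([ 583.7, -315.8]), 'sides', array([83.9, 83. , 84.9, 84.2]), 'yaw of -y edge', np.float64(10.47))
bar ('ctr', array([ 582.7, -314.6]), 'sides', array([57. , 12.1, 56.3, 14.5]), 'yaw of -y edge', np.float64(10.28))
by [[ 345. -178.]
 [ 338.  263.]
 [ 572.  373.]
 [ 454.  413.]
 [ 661.  408.]
 [ 790.   25.]
 [ 764. -181.]]
dockwalls [[ 627. -250.]
 [ 648. -362.]
 [ 575. -375.]
 [ 551. -261.]
 [ 602. -234.]
 [ 628. -377.]]
[[ 4.0000e-01 -8.7000e-01 -3.0000e-01  3.0572e+02]
 [-9.2000e-01 -3.7000e-01 -1.3000e-01 -4.9516e+02]
 [-0.0000e+00  3.3000e-01 -9.4000e-01  3.7186e+02]
 [ 0.0000e+00  0.0000e+00  0.0000e+00  1.0000e+00]] 371.64829954431775 [ 227.38135569 -527.64523234  244.50987572]
```

```bash
cat > p.py <<'E'
from h import *
from scipy.spatial.transform import Rotation as Ro
a=np.radians(4.22);R=np.array([[np.cos(a),-np.sin(a)],[np.sin(a),np.cos(a)]]);F0=np.array([690.8,257.3])
def fen(p): return R.T@(np.asarray(p)[:2]-F0)
if __name__=='__main__':
    o=arm.get_obs();M=Ro.from_rotvec(o['eef_rot']).as_matrix()
    print('t',round(o['time_s'],2),'fence xy',fen(o['position']).round(1),'z',o['position'][2].round(1),'world',o['position'].round(1),'yaw rel fence',(np.degrees(np.arctan2(M[1,0],M[0,0]))-4.22).round(2),'tilt',M[2].round(3),'F',o['contact_force'].round(1),'w',round(o['grip_width'],1),'tip',arm.tip_reach,'J',o['joint_positions'].round(2))
E
python3 -m crank '[[[0,0,6.4],[0,0,0],0.5],[[0,0,6.4],[0,0,0],0.5],[[0,0,6.3],[0,0,0],0.5],[[0,0,0],[17.8,-42.6,0],0.5],[[0,0,0],[17.8,-42.6,0],0.5],[[0,0,0],[17.8,-42.6,0],0.5],[[0,0,0],[17.8,-42.6,0],0.5],[[0,0,0],[17.8,-42.6,0],0.5]]' 40; python3 p.py
python3 -m crank '[[[0,0,0],[17.8,-42.6,0],0.5],[[0,0,0],[17.8,-42.6,0],0.5],[[0,0,0],[17.8,-42.6,0],0.5],[[0,0,0],[17.8,-42.6,0],0.5],[[0,0,0],[17.8,-42.6,0],0.5],[[0,0,0],[17.8,-42.6,0],0.5],[[0,0,0],[17.8,-42.6,0],0.5],[[0,0,0],[17.8,-42.6,0],0.5]]'; python3 p.py
```

```text
time_s: 0.9
position: [300.6, -307.2, 244.9]
eef_rot: [-3.139, -0.114, 0.0]
contact_force: [0.7, -0.8, -0.5]
grip_width: 42.5
grasp_force: 0.0
t 0.9 fence xy [-430.6 -534.3] z 244.9 world [ 300.6 -307.2  244.9] yaw rel fence -0.05 tilt [-0.    -0.001 -1.   ] F [ 0.7 -0.8 -0.5] w 42.5 tip 14.0 J [-0.98  0.03 -0.3   1.24  0.    2.09]
time_s: 1.7
position: [417.6, 43.2, 245.2]
eef_rot: [3.139, 0.116, 0.0]
contact_force: [0.6, -0.7, -0.1]
grip_width: 42.9
grasp_force: 0.0
t 1.7 fence xy [-288.2 -193.5] z 245.2 world [417.6  43.2 245.2] yaw rel fence -0.01 tilt [ 0.  0. -1.] F [ 0.6 -0.7 -0.1] w 42.9 tip 14.0 J [-0.09  0.01 -0.32  1.24 -0.    2.98]
```

```bash

python3 -m crank '[[[0,0,-8.57],[0,0,0],0.5],[[0,0,-8.57],[0,0,0],0.5],[[0,0,-8.57],[0,0,0],0.5],[[0,0,-8.57],[0,0,0],0.5],[[0,0,-8.57],[0,0,0],0.5],[[0,0,-8.57],[0,0,0],0.5],[[0,0,-8.57],[0,0,0],0.5]]' >/dev/null
python3 -m crank '[[[0,0,-8.57],[0,0,0],0.5],[[0,0,-8.57],[0,0,0],0.5],[[0,0,-8.57],[0,0,0],0.5],[[0,0,-8.57],[0,0,0],0.5],[[0,0,-8.57],[0,0,0],0.5],[[0,0,-8.57],[0,0,0],0.5],[[0,0,-8.57],[0,0,0],0.5]]' >/dev/null
python3 -m crank '[[[0,0,-8.57],[0,0,0],0.5],[[0,0,-8.57],[0,0,0],0.5],[[0,0,-8.57],[0,0,0],0.5],[[0,0,-8.57],[0,0,0],0.5],[[0,0,-8.57],[0,0,0],0.5],[[0,0,-8.57],[0,0,0],0.5],[[0,0,-8.57],[0,0,0],0.5]]' >/dev/null
python3 p.py
```

```text
t 3.8 fence xy [-288.6 -195.4] z 244.9 world [417.3  41.2 244.9] yaw rel fence -179.69 tilt [ 0.001  0.    -1.   ] F [-0.   0.2 -0.1] w 42.6 tip 14.0 J [-0.09  0.01 -0.32  1.24 -0.   -0.17]
```

```bash

python3 -m crank '[[[0,0,0],[-18,43,0],0.5],[[0,0,0],[-18,43,0],0.5],[[0,0,0],[-18,43,0],0.5],[[0,0,0],[0,0,43],0.5],[[0,0,0],[0,0,43],0.5],[[0,0,0],[0,0,43],0.5],[[0,0,0],[0,0,43],0.5],[[0,0,0],[0,0,43],0.5]]' >/dev/null
python3 -m crank '[[[0,0,0],[0,0,0],0.5]]' >/dev/null
python3 p.py; python3 - <<'E'
from h import *
im=imaging.get_image('side');c=imaging.get_calibration('side');T=np.linalg.inv(c['T'])
p=T@np.r_[arm.get_obs()['position'],1];u,v=c['fx']*p[0]/p[2]+c['cx'],c['fy']*p[1]/p[2]+c['cy'];print(u,v)
u,v=int(u),int(v)
u0,v0=max(u-70,0),max(v-60,0)
print(u0,v0)
cv2.imwrite('pics/s1.png',cv2.resize(im[v0:v0+110,u0:u0+140],None,fx=5,fy=5,interpolation=cv2.INTER_CUBIC))
E
```

```text
t 4.7 fence xy [-239.6  -67.2] z 25.1 world [456.8 172.7  25.1] yaw rel fence -180.04 tilt [ 0.011 -0.002 -1.   ] F [-1.7 -1.   0.6] w 43.1 tip 14.0 J [ 0.2   0.34 -0.51  0.74 -0.    0.12]
307.34170153048785 298.9061304300085
237 238
```

View pics/s1.png

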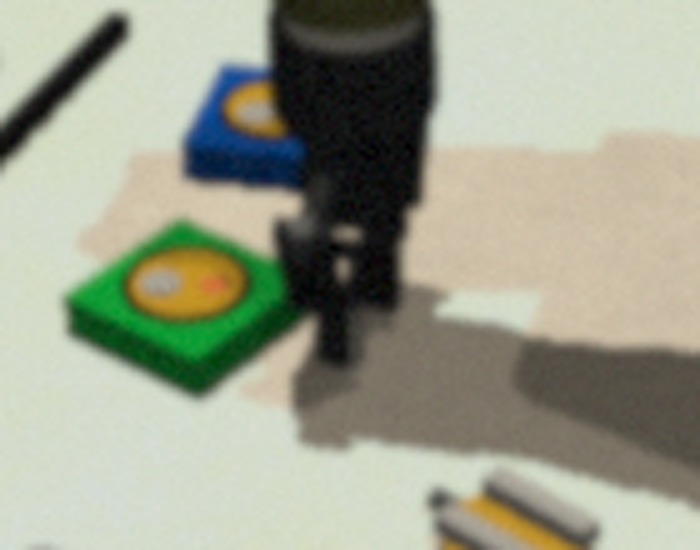

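The side view shows the +y fingertip ending at about (338,365) in the crop, just off the near face of the green tray. I'll work out its height.

```bash
python3 - <<'E'
from p import *
c=imaging.get_calibration('side');T=np.linalg.inv(c['T'])
w=F0+R@np.array([-239.6,-67.2+27])
for z in(0,5,10,15,20):
    p=T@np.r_[w,z,1];print(z,((c['fx']*p[0]/p[2]+c['cx']-237)*5).round(),((c['fy']*p[1]/p[2]+c['cy']-238)*5).round())
E
python3 p.py
```

```text
0 335.0 387.0
5 335.0 378.0
10 335.0 369.0
15 334.0 360.0
20 334.0 352.0
t 4.75 fence xy [-237.4  -66.9] z 28.0 world [458.9 173.1  28. ] yaw rel fence -180.04 tilt [ 0.007 -0.001 -1.   ] F [0.1 0.7 1. ] w 42.6 tip 14.0 J [ 0.2   0.34 -0.5   0.74 -0.    0.12]
```

```bash

python3 -m crank '[[[0,0,0],[0,0,8],0.5],[[0,0,0],[-9,0,0],0.5],[[0,0,0],[-9,0,0],0.5],[[0,0,0],[-9,0,0],0.5],[[0,0,0],[-9,0,0],0.5],[[0,0,0],[-9,0,0],0.5],[[0,0,0],[-9,0,0],0.5],[[0,0,0],[-9,0,0],0.5]]' >/dev/null; python3 p.py
python3 -m crank '[[[0,0,0],[-9,0,0],0.5],[[0,0,0],[-9,0,0],0.5],[[0,0,0],[-9,0,0],0.5],[[0,0,0],[-9,0,0],0.5],[[0,0,0],[-9,0,0],0.5],[[0,0,0],[-9,0,0],0.5],[[0,0,0],[-9,0,0],0.5],[[0,0,0],[-5,0,0],0.5]]' >/dev/null; python3 p.py
cat >> h.py <<'E'
def shot(fn,u0=165,v0=165,w=190,hh=140,k=4):
    im=imaging.get_image('top');cv2.imwrite(fn,im);cv2.imwrite(fn.replace('.png','c.png'),cv2.resize(im[v0:v0+hh,u0:u0+w],None,fx=k,fy=k,interpolation=cv2.INTER_CUBIC));return im
E
python3 -c "
from h import *
shot('pics/t1.png')"
```

```text
t 5.55 fence xy [-170.7  -66.4] z 22.2 world [525.5 178.5  22.2] yaw rel fence -180.03 tilt [ 0.  0. -1.] F [-2.8 -0.1  1.4] w 42.3 tip 14.0 J [ 0.18  0.44 -0.35  0.78  0.    0.11]
t 6.35 fence xy [-102.   -66.7] z 22.3 world [594.  183.3  22.3] yaw rel fence -180.05 tilt [-0.001 -0.    -1.   ] F [-2.3 -0.5  1.8] w 42.7 tip 14.0 J [ 0.17  0.55 -0.17  0.85 -0.    0.1 ]
```

View pics/t1c.png

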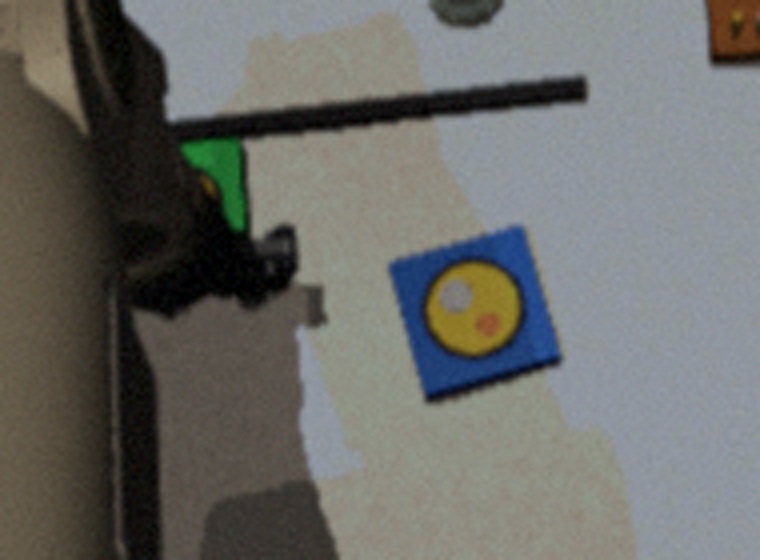

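The green tray is square and close to the bar, with its right edge at crop x≈243. I'll press it home gently.

```bash
for i in 1 2; do python3 -m crank '[[[0,0,0],[-2,0,0],0.5],[[0,0,0],[-2,0,0],0.5]]' >/dev/null; python3 p.py; done
```

```text
t 6.6 fence xy [-99.8 -66.6] z 22.2 world [596.2 183.6  22.2] yaw rel fence -180.03 tilt [ 0.001 -0.    -1.   ] F [-1.8 -0.5  0.3] w 42.6 tip 14.0 J [ 0.17  0.55 -0.16  0.86 -0.    0.1 ]
t 6.8 fence xy [-95.3 -66.6] z 22.2 world [600.6 183.9  22.2] yaw rel fence -180.04 tilt [ 0. -0. -1.] F [-2.2  0.2  0.7] w 42.5 tip 14.0 J [ 0.17  0.56 -0.15  0.86 -0.    0.1 ]
```

```bash
for i in 1 2 3 ; do python3 -m crank '[[[0,0,0],[-2,0,0],0.5]]' >/dev/null; python3 p.py|cut -c1-170; done
```

```text
t 6.9 fence xy [-95.2 -66.7] z 22.1 world [600.7 183.8  22.1] yaw rel fence -180.02 tilt [ 0.004 -0.    -1.   ] F [-10.5  -0.8   8.3] w 42.8 tip 14.0 J [ 0.17  0.56 -0.14
t 7.0 fence xy [-95.2 -66.6] z 22.0 world [600.8 183.8  22. ] yaw rel fence -180.01 tilt [ 0.008 -0.    -1.   ] F [-15.   -3.   10.4] w 42.8 tip 14.0 J [ 0.17  0.57 -0.14
t 7.1 fence xy [-95.1 -66.6] z 21.7 world [600.8 183.9  21.7] yaw rel fence -179.99 tilt [ 0.011 -0.    -1.   ] F [-19.9  -2.8  16.9] w 42.7 tip 14.0 J [ 0.17  0.57 -0.13
```

```bash
python3 -m crank '[[[0,0,0],[25,0,0],0.5],[[0,0,0],[0,0,-40],0],[[0,0,0],[-24,-28,0],0],[[0,0,0],[-24,-28,0],0],[[0,0,0],[-24,-28,0],0],[[0,0,0],[0,0,20],0],[[0,0,0],[0,0,18],0],[[0,0,0],[0,0,0],0]]' >/dev/null; python3 p.py
```

```text
t 7.9 fence xy [ -43.7 -151.1] z 21.5 world [658.3 103.3  21.5] yaw rel fence -180.09 tilt [ 0.004  0.    -1.   ] F [-0.5 -0.3 -0.7] w 0.2 tip 14.0 J [ 0.04  0.63 -0.03  0.92 -0.   -0.04]
```

```bash
python3 -m crank '[[[0,0,0],[0,9,0],0],[[0,0,0],[0,9,0],0],[[0,0,0],[0,8,0],0],[[0,0,0],[0,6,0],0],[[0,0,0],[0,5,0],0],[[0,0,0],[0,4,0],0],[[0,0,0],[0,3,0],0],[[0,0,0],[0,2,0],0]]' >/dev/null; python3 p.py|cut -c1-150;for i in 1 2 3 ; do python3 -m crank '[[[0,0,0],[0,2,0],0]]' >/dev/null; python3 p.py|cut -c1-150; done
```

```text
t 8.7 fence xy [ -42.2 -104.9] z 24.4 world [656.4 149.5  24.4] yaw rel fence -180.05 tilt [-0.    -0.001 -1.   ] F [-0.5 -2.5  2. ] w 0.5 tip 14.0 J 
t 8.8 fence xy [ -42.2 -103.2] z 24.4 world [656.3 151.2  24.4] yaw rel fence -180.08 tilt [ 0.    -0.001 -1.   ] F [ 0.3 -2.6  1.7] w -0.4 tip 14.0 J
t 8.9 fence xy [ -42.2 -101.2] z 24.4 world [656.1 153.2  24.4] yaw rel fence -180.09 tilt [ 0.    -0.001 -1.   ] F [-0.3 -2.8  1.4] w 0.1 tip 14.0 J 
t 9.0 fence xy [-42.2 -99. ] z 24.3 world [656.  155.4  24.3] yaw rel fence -180.08 tilt [ 0.    -0.001 -1.   ] F [-0.9 -3.   1.2] w -0.1 tip 14.0 J [
```

```bash
for i in 1 2 3 4 5; do python3 -m crank '[[[0,0,0],[0,2,0],0]]' >/dev/null; python3 p.py|cut -c1-150; done
```

```text
t 9.1 fence xy [-42.2 -96.9] z 24.4 world [655.8 157.6  24.4] yaw rel fence -180.07 tilt [ 0. -0. -1.] F [-0.5 -2.5  1.1] w 0.0 tip 14.0 J [ 0.12  0.6
t 9.2 fence xy [-42.2 -94.8] z 24.3 world [655.7 159.7  24.3] yaw rel fence -180.06 tilt [ 0. -0. -1.] F [-0.3 -3.6  1. ] w -0.1 tip 14.0 J [ 0.12  0.
t 9.3 fence xy [-42.2 -92.7] z 24.3 world [655.5 161.8  24.3] yaw rel fence -180.05 tilt [-0. -0. -1.] F [-1.  -3.4  3.1] w 0.3 tip 14.0 J [ 0.12  0.6
t 9.4 fence xy [-42.3 -92.4] z 24.4 world [655.4 162.   24.4] yaw rel fence -180.1 tilt [ 0.    -0.004 -1.   ] F [ -0.2 -13.1   3.5] w 0.0 tip 14.0 J 
t 9.5 fence xy [-42.3 -92.3] z 24.4 world [655.4 162.2  24.4] yaw rel fence -180.17 tilt [ 0.    -0.008 -1.   ] F [ -0.6 -20.1   4.2] w -0.1 tip 14.0
```

```bash
python3 -m crank '[[[0,0,0],[0,-20,0],0],[[0,0,0],[0,0,-45],0.5],[[0,0,0],[33,-24,0],0.5],[[0,0,0],[33,-24,0],0.5],[[0,0,0],[33,-24,0],0.5],[[0,0,0],[33,-24,0],0.5],[[0,0,0],[33,-23,0],0.5],[[0,0,0],[0,0,24],0.5]]' >/dev/null
python3 -m crank '[[[0,0,0],[0,0,24],0.5],[[0,0,0],[0,0,0],0.5]]' >/dev/null; python3 p.py
```

```text
t 10.5 fence xy [-209.8 -227.1] z 19.0 world [498.3  15.4  19. ] yaw rel fence -180.07 tilt [ 0.004  0.002 -1.   ] F [-0.7  0.9 -0.1] w 43.0 tip 14.0 J [-0.13  0.36 -0.49  0.72  0.   -0.2 ]
```

```bash
python3 -m crank '[[[0,0,0],[-9,0,0],0.5],[[0,0,0],[-9,0,0],0.5],[[0,0,0],[-9,0,0],0.5],[[0,0,0],[-9,0,0],0.5],[[0,0,0],[-9,0,0],0.5],[[0,0,0],[-9,0,0],0.5],[[0,0,0],[-9,0,0],0.5],[[0,0,0],[-9,0,0],0.5]]' >/dev/null; python3 p.py|cut -c1-150
python3 -m crank '[[[0,0,0],[-9,0,0],0.5],[[0,0,0],[-9,0,0],0.5],[[0,0,0],[-7,0,0],0.5],[[0,0,0],[-5,0,0],0.5],[[0,0,0],[-3,0,0],0.5],[[0,0,0],[-3,0,0],0.5],[[0,0,0],[-2,0,0],0.5]]' >/dev/null; python3 p.py|cut -c1-150
for i in 1 2 3; do python3 -m crank '[[[0,0,0],[-2,0,0],0.5]]' >/dev/null; python3 p.py|cut -c1-150; done
```

```text
t 11.3 fence xy [-134.7 -227.6] z 21.3 world [573.2  20.4  21.3] yaw rel fence -180.04 tilt [ 0. -0. -1.] F [-2.2 -0.7  2.2] w 42.4 tip 14.0 J [-0.1  
t 12.0 fence xy [ -97.2 -227.6] z 21.2 world [610.6  23.2  21.2] yaw rel fence -180.04 tilt [ 0. -0. -1.] F [-2.3 -0.3  0.5] w 42.6 tip 14.0 J [-0.09 
t 12.1 fence xy [ -95.3 -227.6] z 21.2 world [612.5  23.3  21.2] yaw rel fence -180.04 tilt [ 0. -0. -1.] F [-1.9  0.8  0.4] w 42.7 tip 14.0 J [-0.09 
t 12.2 fence xy [ -94.8 -227.6] z 21.1 world [613.   23.4  21.1] yaw rel fence -180.04 tilt [ 0.003 -0.    -1.   ] F [-8.1 -1.4  6.7] w 42.7 tip 14.0 
t 12.3 fence xy [ -94.8 -227.5] z 21.0 world [613.   23.4  21. ] yaw rel fence -180.05 tilt [ 0.007 -0.    -1.   ] F [-14.3  -1.7  10.8] w 42.5 tip 14
```

```bash
python3 -m crank '[[[0,0,0],[25,0,0],0.5],[[0,0,0],[0,0,-42],0],[[0,0,0],[-25,-23,0],0],[[0,0,0],[-25,-23,0],0],[[0,0,0],[-25,-23,0],0],[[0,0,0],[0,0,20],0],[[0,0,0],[0,0,20],0],[[0,0,0],[0,0,0],0]]' >/dev/null; python3 p.py|cut -c1-150
python3 -m crank '[[[0,0,0],[0,9,0],0],[[0,0,0],[0,9,0],0],[[0,0,0],[0,9,0],0],[[0,0,0],[0,9,0],0],[[0,0,0],[0,9,0],0],[[0,0,0],[0,9,0],0],[[0,0,0],[0,9,0],0],[[0,0,0],[0,9,0],0]]' >/dev/null; python3 p.py|cut -c1-150
```

```text
t 13.1 fence xy [ -43.1 -296.5] z 20.2 world [669.7 -41.6  20.2] yaw rel fence -180.07 tilt [ 0.004  0.001 -1.   ] F [-0.7  0.4 -0.5] w -0.0 tip 14.0 
t 13.9 fence xy [ -41.2 -223.9] z 23.5 world [666.2  31.   23.5] yaw rel fence -180.04 tilt [-0. -0. -1.] F [ 1.1 -3.1  1.6] w -0.2 tip 14.0 J [-0.07
```

Final contact is expected at y ≈ -176.3.

```bash
python3 -m crank '[[[0,0,0],[0,9,0],0],[[0,0,0],[0,8,0],0],[[0,0,0],[0,7,0],0],[[0,0,0],[0,6,0],0],[[0,0,0],[0,5,0],0],[[0,0,0],[0,4,0],0],[[0,0,0],[0,3,0],0],[[0,0,0],[0,2,0],0]]' >/dev/null; python3 p.py|cut -c1-150;for i in 1 2 3 4 5; do python3 -m crank '[[[0,0,0],[0,2,0],0]]' >/dev/null; python3 p.py|cut -c1-150; done
```

```text
t 14.7 fence xy [ -41.3 -180.4] z 23.2 world [662.8  74.3  23.2] yaw rel fence -180.04 tilt [ 0. -0. -1.] F [-0.2 -2.6  1.8] w -0.3 tip 14.0 J [-0.01 
t 14.8 fence xy [ -41.3 -178.6] z 23.2 world [662.7  76.1  23.2] yaw rel fence -180.05 tilt [ 0. -0. -1.] F [ 0.3 -1.8  1.4] w -0.0 tip 14.0 J [-0.01 
t 14.9 fence xy [ -41.3 -176.7] z 23.2 world [662.6  78.1  23.2] yaw rel fence -180.06 tilt [ 0. -0. -1.] F [ 1.  -2.1  1.7] w 0.0 tip 14.0 J [-0.    
t 15.0 fence xy [ -41.3 -176.5] z 23.3 world [662.6  78.3  23.3] yaw rel fence -180.11 tilt [ 0.    -0.004 -1.   ] F [  1.6 -11.5   1.3] w -0.3 tip 14
t 15.1 fence xy [ -41.3 -176.3] z 23.3 world [662.6  78.4  23.3] yaw rel fence -180.19 tilt [ 0.    -0.008 -1.   ] F [ -0.2 -17.8   0.8] w -0.1 tip 14
t 15.2 fence xy [ -41.3 -176.2] z 23.4 world [662.5  78.5  23.4] yaw rel fence -180.26 tilt [ 0.001 -0.011 -1.   ] F [  0.7 -23.2   2.6] w -0.2 tip 14
```

```bash
python3 -m crank '[[[0,0,0],[0,-20,0],0],[[0,0,0],[0,0,-40],0.5],[[0,0,8.38],[0,0,-40],1],[[0,0,8.38],[0,0,0],1],[[0,0,8.38],[0,0,0],1],[[0,0,8.38],[0,0,0],1],[[0,0,8.38],[0,0,0],1]]' >/dev/null
python3 -m crank '[[[0,0,8.38],[0,0,0],1],[[0,0,8.38],[0,0,0],1],[[0,0,8.38],[0,0,0],1],[[0,0,8.38],[0,0,0],1],[[0,0,8.38],[0,0,0],1]]' >/dev/null; python3 p.py
python3 -m crank '[[[0,0,0],[-44.9,-18.5,0],1],[[0,0,0],[-44.9,-18.5,0],1],[[0,0,0],[-44.9,-18.5,0],1],[[0,0,0],[-44.9,-18.5,0],1],[[0,0,0],[-44.9,-18.5,0],1],[[0,0,0],[-44.9,-18.5,0],1],[[0,0,0],[-44.9,-18.5,0],1],[[0,0,0],[-44.9,-18.5,0],1]]' >/dev/null
python3 -m crank '[[[0,0,0],[0,0,0],1],[[0,0,0],[0,0,0],1]]' >/dev/null
python3 p.py; python3 -c "
from h import *
print(imaging.get_calibration('wrist'));cv2.imwrite('pics/w1.png',imaging.get_image('wrist'))"
```

```text
t 16.4 fence xy [ -41.7 -189.9] z 102.7 world [663.1  64.9 102.7] yaw rel fence 95.83 tilt [ 0.001 -0.001 -1.   ] F [ 0.1  0.5 -0.1] w 85.1 tip 14.0 J [-0.02  0.56  0.07  1.08  0.    1.37]
t 17.4 fence xy [-150.6 -564.3] z 102.7 world [ 582.1 -316.6  102.7] yaw rel fence 96.01 tilt [ 0.002  0.    -1.   ] F [0.1 0.2 0.7] w 85.3 tip 14.0 J [-0.62  0.55  0.06  1.08  0.    0.77]
{'fx': 371.64829954431775, 'fy': 371.64829954431775, 'cx': 322.5146825847241, 'cy': 236.48695363925907, 'T': array([[ 9.84090628e-01,  1.68069887e-01,  5.76033725e-02,
         5.67728197e+02],
       [ 1.77666875e-01, -9.30305240e-01, -3.20884157e-01,
        -2.34316864e+02],
       [-3.42244729e-04,  3.26013303e-01, -9.45365120e-01,
         2.30142652e+02],
       [ 0.00000000e+00,  0.00000000e+00,  0.00000000e+00,
         1.00000000e+00]])}
```

View pics/w1.png

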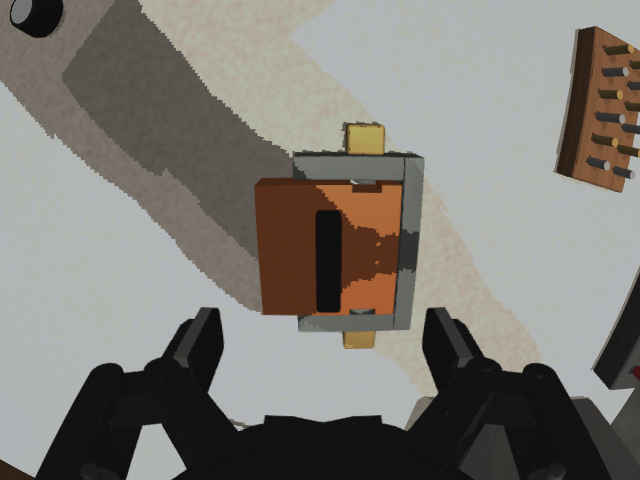

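The wrist view shows the bar top running from (316,211) to (341,312), lying square between the open fingers. I'll work out its position with the fisheye model.

```bash
cat >> h.py <<'E'
def wristw(px,z):
    c=imaging.get_calibration('wrist');T=c['T'];p=(np.array(px,float)-[c['cx'],c['cy']])/c['fx']
    r=np.linalg.norm(p,axis=1);d=np.c_[p*(np.sin(r)/r)[:,None],np.cos(r)]@T[:3,:3].T
    return (T[:3,3]+d*((z-T[2,3])/d[:,2])[:,None])[:,:2]
E
python3 -c "
from h import *
P=wristw([(316,211),(341,211),(341.5,312),(317,312)],48);print(P.round(1),sq(P))
e=P[0]-P[3]+P[1]-P[2];print('long axis',np.degrees(np.arctan2(-e[0],e[1])))
Q=wristw([(257,180),(403,181),(396,316),(263,314)],26);print(Q.round(1),sq(Q)); Q=wristw([(410,330),(423,157)],22);print(Q, np.degrees(np.arctan2(Q[0,0]-Q[1,0],Q[1,1]-Q[0,1])))"

```

```text
[[ 573.4 -282. ]
 [ 585.9 -279.7]
 [ 597.8 -337.4]
 [ 584.1 -339.9]] ('ctr', array([ 585.3, -309.8]), 'sides', array([12.7, 59. , 13.9, 58.9]), 'yaw of -y edge', np.float64(100.3))
long axis 11.102216321911165
[[ 538.2 -275.9]
 [ 619.2 -261.5]
 [ 637.  -347.3]
 [ 552.3 -361. ]] ('ctr', array([ 586.7, -311.4]), 'sides', array([82.3, 87.6, 85.8, 86.3]), 'yaw of -y edge', np.float64(99.61))
[[ 651.11503315 -359.01911738]
 [ 628.67743818 -245.91733448]] 11.220881340558497
```

```bash
python3 -m crank '[[[0,0,0],[3,2,29],1],[[0,0,0],[0,0,28],1],[[0,0,0],[0,0,0],1],[[0,0,0],[0,0,0],0],[[0,0,0],[0,0,0],0],[[0,0,0],[0,0,0],0],[[0,0,0],[0,0,0],0],[[0,0,0],[0,0,0],0]]' 50; python3 p.py; python3 -c "
from h import *
im=imaging.get_image('wrist');cv2.imwrite('pics/w2.png',im)"
```

```text
time_s: 18.25
position: [584.6, -312.9, 47.4]
eef_rot: [2.011, 2.412, 0.0]
contact_force: [-4.1, 4.3, 25.6]
grip_width: 13.0
grasp_force: 49.1
t 18.25 fence xy [-147.8 -560.9] z 47.4 world [ 584.6 -312.9   47.4] yaw rel fence 96.15 tilt [-0.001  0.001 -1.   ] F [-4.1  4.3 25.6] w 13.0 tip 14.0 J [-0.61  0.59 -0.02  0.96 -0.    0.78]
```

View pics/w2.png

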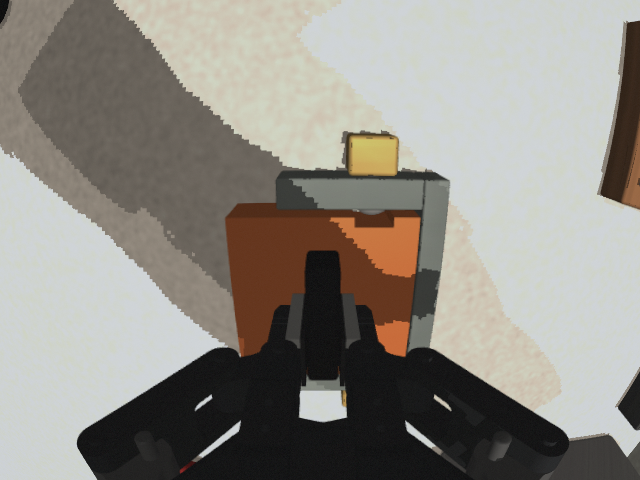

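Gripped (13 mm, 49 N), but the fingertips bear on the lid with 25 N. I'll ease up 2 mm, then pull.

```bash
python3 -m crank '[[[0,0,0],[0,0,-2],0]]' 60 >/dev/null; python3 p.py|cut -c1-160; python3 -m crank '[[[0,0,0],[0,-3,-0.5],0],[[0,0,0],[0,-3,0],0],[[0,0,0],[0,-3,0],0],[[0,0,0],[0,-3,0],0],[[0,0,0],[0,-4,0],0],[[0,0,0],[0,-4,0],0],[[0,0,0],[0,-5,0],0]]' >/dev/null; python3 p.py
```

```text
t 18.4 fence xy [-148.5 -560.4] z 48.3 world [ 584.  -312.5   48.3] yaw rel fence 96.15 tilt [ 0. -0. -1.] F [ 0.6  0.7 -2.2] w 12.4 tip 14.0 J [-0.61  0.59 -0.
t 19.1 fence xy [-174.7 -562.7] z 48.2 world [ 558.  -316.8   48.2] yaw rel fence 96.14 tilt [ 0.001 -0.002 -1.   ] F [-0.2 -0.7 -3.7] w 12.5 tip 14.0 J [-0.64  0.56 -0.08  0.94 -0.    0.75]
```

```bash
python3 -m crank '[[[0,0,0],[0,-8,0],0],[[0,0,0],[0,-8,0],0],[[0,0,0],[0,-8,0],0],[[0,0,0],[0,-8,0],0],[[0,0,0],[0,-8,0],0],[[0,0,0],[0,-8,0],0],[[0,0,0],[0,-8,0],0],[[0,0,0],[0,-4,0],0]]' >/dev/null; python3 p.py;  python3 -c "
from h import *
im=imaging.get_image('wrist');cv2.imwrite('pics/w3.png',im)"
```

```text
t 19.9 fence xy [-233.7 -569.6] z 48.8 world [ 499.6 -327.9   48.8] yaw rel fence 96.13 tilt [ 0. -0. -1.] F [-0.2  0.2 -2. ] w 12.5 tip 14.0 J [-0.72  0.48 -0.2   0.88 -0.    0.68]
```

View pics/w3.png

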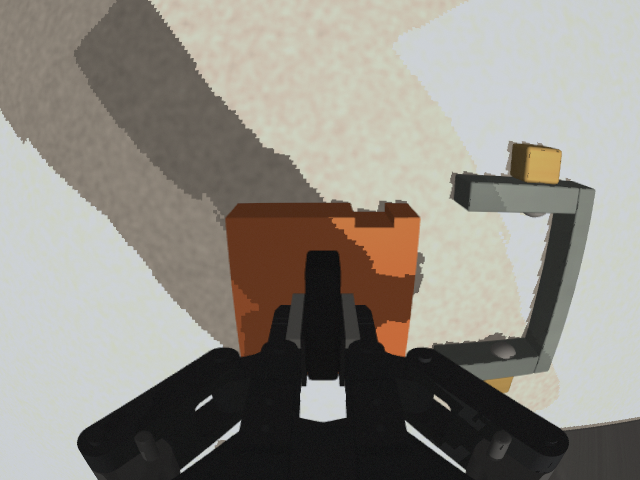

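The orange tray is out of the dock and still square in the grip. Next I'll turn it square to the fence, then slide it over.

```bash
python3 -m crank '[[[0,0,3],[0,0,0.5],0],[[0,0,3.1],[0,0,0],0],[[0,0,0],[10,0,0],0],[[0,0,0],[20,0,0],0],[[0,0,0],[25,0,0],0],[[0,0,0],[25,0,0],0],[[0,0,0],[25,0,0],0],[[0,0,0],[25,0,0],0]]' >/dev/null; python3 p.py
python3 -m crank '[[[0,0,0],[25,0,0],0],[[0,0,0],[25,0,0],0],[[0,0,0],[25,0,0],0],[[0,0,0],[25,0,0],0],[[0,0,0],[25,0,0],0],[[0,0,0],[25,0,0],0],[[0,0,0],[15,0,0],0],[[0,0,0],[0,0,0],0]]' >/dev/null; python3 p.py
```

```text
t 20.75 fence xy [-233.  -437.8] z 48.3 world [ 490.6 -196.5   48.3] yaw rel fence 90.17 tilt [ 0.  0. -1.] F [-0.1 -0.2 -2.9] w 12.3 tip 14.0 J [-0.53  0.37 -0.39  0.81  0.    0.96]
t 21.55 fence xy [-233.6 -272.5] z 48.3 world [477.9 -31.7  48.3] yaw rel fence 90.28 tilt [ 0. -0. -1.] F [-0.3 -0.6 -2.9] w 12.5 tip 14.0 J [-0.23  0.29 -0.51  0.77  0.    1.26]
```

```bash
python3 -m crank '[[[0,0,0.2],[6,20,0],0],[[0,0,0],[6,20,0],0],[[0,0,0],[6,20,0],0],[[0,0,0],[6,20,0],0],[[0,0,0],[6,20,0],0],[[0,0,0],[6,20,0],0],[[0,0,0],[6,20,0],0],[[0,0,0],[6,20,0],0]]' >/dev/null; python3 p.py
python3 -m crank '[[[0,0,0],[0,12,0],0],[[0,0,0],[0,8,0],0],[[0,0,0],[0,6,0],0],[[0,0,0],[0,3,0],0]]' >/dev/null; python3 p.py|cut -c1-150
for i in 1 2 3; do python3 -m crank '[[[0,0,0],[0,2,0],0]]' >/dev/null; python3 p.py|cut -c1-150; done
```

```text
t 22.35 fence xy [ -72.  -227.6] z 48.0 world [635.8  25.   48. ] yaw rel fence 89.85 tilt [-0.001  0.    -1.   ] F [ 0.2  0.5 -3.3] w 12.2 tip 14.0 J [-0.09  0.55 -0.1   0.93 -0.    1.41]
t 22.75 fence xy [ -43.8 -227.6] z 48.0 world [663.9  27.1  48. ] yaw rel fence 89.83 tilt [-0. -0. -1.] F [ 0.1  1.5 -2.1] w 12.8 tip 14.0 J [-0.08  
t 22.85 fence xy [ -42.2 -227.3] z 48.2 world [665.5  27.5  48.2] yaw rel fence 89.84 tilt [-0.    -0.001 -1.   ] F [-0.3  0.9 -2.9] w 12.0 tip 14.0 J
t 22.95 fence xy [ -41.6 -227.3] z 48.0 world [666.   27.6  48. ] yaw rel fence 89.85 tilt [-0.001 -0.003 -1.   ] F [-6.3 -2.5 -0.2] w 12.7 tip 14.0 J
t 23.05 fence xy [ -41.5 -227.2] z 47.8 world [666.2  27.7  47.8] yaw rel fence 89.85 tilt [-0.001 -0.007 -1.   ] F [-11.8  -3.2   4.3] w 12.4 tip 14.
```

```bash
python3 -m crank '[[[0,0,0],[3,-2,0],0],[[0,0,0],[3,0,0],0],[[0,0,0],[2,0,0],0]]' >/dev/null; python3 p.py|cut -c1-150
for i in 1 2 3 4 5; do python3 -m crank '[[[0,0,0],[2,0,0],0]]' >/dev/null; python3 p.py|cut -c1-150; done
```

```text
t 23.35 fence xy [ -41.7 -219.5] z 47.9 world [665.4  35.4  47.9] yaw rel fence 89.83 tilt [-0.002 -0.003 -1.   ] F [-5.2 -4.1 -1.5] w 11.9 tip 14.0 J
t 23.45 fence xy [ -41.7 -217.6] z 47.9 world [665.3  37.2  47.9] yaw rel fence 89.83 tilt [-0.002 -0.003 -1.   ] F [-5.6 -4.9 -0.7] w 12.5 tip 14.0 J
t 23.55 fence xy [ -41.7 -215.7] z 47.9 world [665.1  39.1  47.9] yaw rel fence 89.82 tilt [-0.002 -0.003 -1.   ] F [-5.7 -4.1 -0.7] w 12.5 tip 14.0 J
t 23.65 fence xy [ -41.7 -213.7] z 47.9 world [664.9  41.1  47.9] yaw rel fence 89.82 tilt [-0.002 -0.003 -1.   ] F [-4.9 -4.3 -1. ] w 12.3 tip 14.0 J
t 23.75 fence xy [ -41.7 -211.7] z 47.9 world [664.8  43.1  47.9] yaw rel fence 89.82 tilt [-0.002 -0.003 -1.   ] F [-5.9 -5.1 -1.1] w 12.4 tip 14.0 J
t 23.85 fence xy [ -41.7 -209.7] z 47.9 world [664.6  45.1  47.9] yaw rel fence 89.82 tilt [-0.002 -0.003 -1.   ] F [-5.8 -3.8 -0.3] w 11.8 tip 14.0 J
```

```bash
for i in 1 2 3 4; do python3 -m crank '[[[0,0,0],[2,0,0],0]]' >/dev/null; python3 p.py|cut -c1-150; done
```

```text
t 23.95 fence xy [ -41.7 -207.7] z 47.9 world [664.5  47.1  47.9] yaw rel fence 89.82 tilt [-0.002 -0.003 -1.   ] F [-5.2 -5.1 -1. ] w 12.2 tip 14.0 J
t 24.05 fence xy [ -41.7 -205.8] z 47.9 world [664.3  49.   47.9] yaw rel fence 89.82 tilt [-0.002 -0.003 -1.   ] F [-5.9 -5.2 -1.2] w 12.3 tip 14.0 J
t 24.15 fence xy [ -41.6 -204.1] z 48.0 world [664.3  50.7  48. ] yaw rel fence 89.82 tilt [-0.003 -0.003 -1.   ] F [-6.5 -9.9 -0.2] w 12.2 tip 14.0 J
t 24.25 fence xy [ -41.6 -204. ] z 48.1 world [664.3  50.8  48.1] yaw rel fence 89.77 tilt [-0.007 -0.003 -1.   ] F [ -5.9 -15.7  -0.2] w 12.4 tip 14.
```

```bash
python3 -m crank '[[[0,0,0],[2,0,0],0],[[0,0,0],[-4,-1,0],0],[[0,0,0],[0,0,0],0.5],[[0,0,0],[0,0,0],1],[[0,0,0],[0,0,0],1],[[0,0,0],[0,0,0],1]]' >/dev/null; python3 p.py|cut -c1-150
python3 -m crank '[[[0,0,0],[0,0,-30],1],[[0,0,0],[0,0,-40],1],[[0,0,0],[-10,-40,-20],1],[[0,0,0],[-10,-45,0],1],[[0,0,0],[-10,-45,0],1],[[0,0,0],[-10,-45,0],1],[[0,0,0],[-30,-30,0],1],[[0,0,0],[-30,-30,0],1]]' >/dev/null
python3 -m crank '[[[0,0,0],[-45,0,0],1],[[0,0,0],[-45,0,0],1],[[0,0,0],[-45,0,0],1],[[0,0,0],[-45,0,0],1],[[0,0,0],[0,0,0],1]]' >/dev/null
python3 p.py; python3 -c "
from h import *
shot('pics/t2.png',170,165,160,120,5)"
```

```text
t 24.85 fence xy [ -40.1 -202.5] z 48.9 world [665.7  52.4  48.9] yaw rel fence 89.9 tilt [ 0.     0.002 -1.   ] F [-0.1 -0.1 -0.8] w 69.7 tip 14.0 J 
t 26.15 fence xy [-275.5 -488. ] z 139.0 world [ 452.  -249.7  139. ] yaw rel fence 89.56 tilt [-0.004  0.003 -1.   ] F [0.1 0.7 0. ] w 85.0 tip 14.0 J [-0.66  0.26 -0.3   1.01 -0.    0.85]
```

View pics/t2c.png

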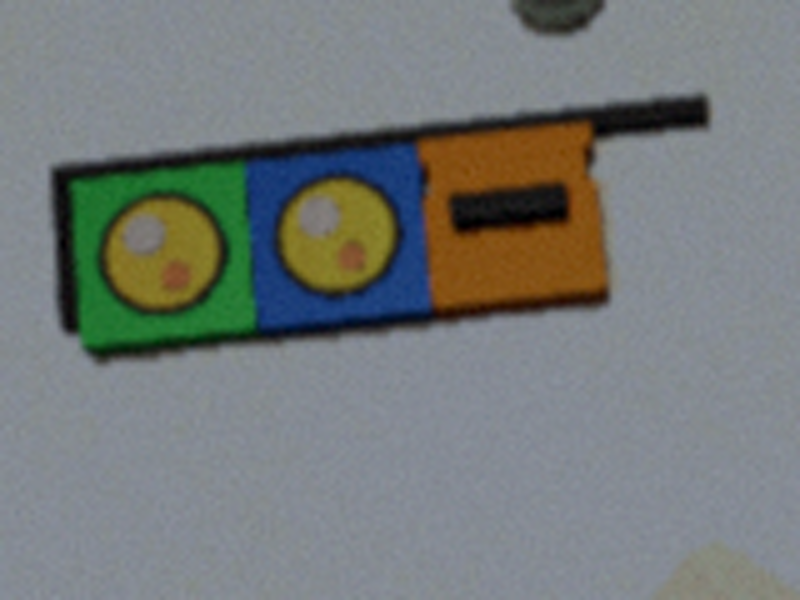

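The picture shows the row closed with no gaps, the trays flush with the bar and the green one against the stop. I'll put numbers on it.

```bash
python3 -c "
from p import *
g=lambda L:world('top',np.array(L)/5+[170,165],26)
for n,L in dict(green=[(72,177),(246,161),(257,332),(84,348)],blue=[(246,161),(418,142),(432,316),(257,332)],orange=[(418,142),(592,122),(607,298),(432,316)]).items():
    P=g(L);s=sq(P);print(n,fen(P.mean(0)).round(1),s[3],s[5]-4.22)
"
```

```text
green [-43.7 -40.9] [83.9 85.4 82.2 85.4] -0.9899999999999998
blue [ -44.8 -124.1] [83.3 87.2 83.3 85.4] -0.46999999999999975
orange [ -45.1 -207.8] [84.6 88.4 83.6 87.2] 0.010000000000000675
```

```bash
python3 -c "
from rig import arm
print(arm.job_done())"
```

```text
the job is handed in; nothing more can be done
None
```

I handed the job in at about 26 s of the 72 s allowed: green, blue and orange are in one closed row, flush against the long bar with green at the end stop. Contact forces and the last picture agree with that (the picture alone puts orange about 1 mm inside the long-bar limit), but no verdict came back.

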